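# Park the pattern roller red line up and block it

## Robot

A 7-joint arm with a two-finger parallel gripper is mounted at the origin on the work surface. World frame = base frame: x ahead of the robot, y to its left, z up, the work surface at z = 0. Lengths are in mm, angles in rad, forces in N, time in s.
With the tool pointing down it reaches from about 400 to 875 mm from the base axis. Payload 4.4 kg.
Tool frame: the origin (TCP) lies where the fingers leave the gripper's body, on its centre line; the fingertips stand 73 mm ahead of it and the grasp point (between the pads) lies 54 mm ahead of it; z points along the fingers, y is the line along which they close (so a half turn about z gives the same grasp; the last joint's range is limited). The gripper opens to 85 mm and grips with 20 to 120 N. Pads are 22 mm wide; open, the fingers measure 114 mm over their backs; the gripper's body (76 mm by 85 mm) begins 54 mm behind the grasp point. The pads swing forward as they close: fully open they stand 13 mm farther back than shut.
Start: joints at [-1.362, 0.628, 0.038, 1.517, -0.027, 0.996, -0.02], TCP at [176.358, 625.631, 303.913] pointing down, gripper open.
Joint ranges: [-3.06, 3.06], [-0.37, 2.12], [-1.25, 1.32], [0.18, 2.47], [-1.1, 4.24], [0.23, 1.98], [-2.94, 2.94]. Speed limits (rad/s): [2.57, 2.57, 3.14, 3.14, 3.14, 3.14, 3.14].

## Interface

Orientations are given as [roll, pitch, yaw] about the fixed x, y, z axes, in that order (R = Rz(yaw) Ry(pitch) Rx(roll)).
In Python, from cell import ctrl gives the robot as it stands.
- The arm moves only by the tool send_rows, never from a script. Its argument "rows" is a list that holds one entry, the list of rows, each a list of 6 numbers: the shift along the tool's x, y, z in cm, then the turn, a rotation vector about the tool's x, y, z in rad. In form: [[[tx, ty, tz, wx, wy, wz], ...]]. A call has 1 to 10 rows; each row is the pose to reach, as a shift and turn from the pose commanded when the call began, along the tool's axes at that moment; what a row does not reach only later rows make up. A row lasts 1/10 s, in which the tool goes at most 50 mm and 8.59 degrees, less where a joint would pass 70% of its speed; a pose out of reach is approached as far as the arm can. A call with a gripper value outside its range is refused whole. "grip" is the closure in counts, from 0 (fully open) to 255 (shut), set as the call begins (left out, the last holds). The fingers move at their own pace and stop on an object; the grip force is fixed at half the most. Time passes only in rows, so rows that repeat a pose let the fingers close. It gives the time, the measured TCP pose, the force, the opening and the grip force at its end, in the units of the state.
- ctrl.read_state(): the state, without advancing time (a new reading comes with each control period).
- ctrl.get_image(name): name is "side" or "top"; returns a dict with "pixels" (384x512x3 uint8, red, green, blue), "fx", "fy", "cx", "cy" (pixels), "D" ([k1, k2, p1, p2, k3] as OpenCV has them; the pictures are not rectified), "extrinsics" (4x4, takes a point from camera to world coordinates). Camera axes: x right, y up, looking along -z (the intrinsics and any distortion apply to the point x, -y, -z); pixel columns grow to the right and rows downward; lengths in mm; the calibration is good to about 2 mm. A picture is of the moment at which its call begins. There is no depth.
- ctrl.finish_job(): hands the job in; it is judged then, once.
The state is a dict: "clock": time; "qpos": joint angles; "qd": joint speeds; "tau": joint torques, N m; "eef_pos": TCP position; "tool_rot": TCP orientation; "force": force on the tool from outside, world axes, zero at the start; "torque": the same for the moment, N m; "width": finger opening in mm; "gripper_force": force on a finger pad.
Only numpy, scipy, OpenCV 4.12 (cv2) and the standard library are available. Lean on these libraries where they do the work, as an engineer would, in place of code of your own. Each camera call takes 0.05 s, during which the arm holds its last target. There are 200 camera calls.

## Task

Get the pattern roller ready for touching up its red line: without lifting it, roll it over the glass, away from the stop block, until it lies squarely and wholly beyond the blue tape with the red line on top, and let it come to rest there. Only then bring the wooden stop block up behind it, its rubber face squarely against the barrel, without turning the red line away from the top. Leave the jars, pots and tools where they are.

Things in the scene. Friction and masses are not known exactly. Their poses are not given: they have to be found in the camera images.
- roller_center (a point): Centre of the wooden pattern roller's barrel: 50 mm across, 140 long, lying on the glass, this point on its axis 25 mm above it. x: along the axis. These axes turn with the barrel: z points from the axis to the red line painted along it, y to the yellow, -z to the blue, -y to the green one (each 9 mm wide). Rolls 157 mm a turn; stops within about 5 mm after a slow push.
- roller: Steel shaft of the same roller, 12 mm thick, 160 long (10 mm sticks out of each end of the barrel), fast in the barrel; 0.3 kg with it. Origin: the same point, x along the axis. Its y and z directions mean nothing: read the turn from roller_center.
- slab: Fixed glass grinding slab, 270 mm (x) by 620 mm (y), 8 mm thick, its top 8 mm above the table. Origin at the centre of its underside, on the table. The roller starts on its +y half, its axis roughly along the slab's x.
- tape: Blue tape stuck flat across the full width of the slab: 270 mm along its x, 12 mm wide along its y; origin at the middle of the strip, on the glass. The roller and the stop block start on its +y side; the far side, where the roller must go, is -y.
- chock: Loose wooden stop block, 44 mm (x) by 50 mm (y), 34 mm high, 0.12 kg, standing on the glass behind the roller. Origin at the centre of its underside. Its black rubber face is at y = -25 mm and faces about to the roller; with that face touching the barrel squarely, the roller's centre is at y = -50 mm in this frame.
- jar_red: loose bystander: red paint jar, 72 wide, 70 tall; origin at the centre of its underside
- jar_yellow: loose bystander: yellow paint jar, 72 wide, 70 tall; origin at the centre of its underside
- jar_blue: loose bystander: dark blue paint jar, 72 wide, 70 tall; origin at the centre of its underside
- jar_green: loose bystander: very dark green paint jar, 72 wide, 70 tall; origin at the centre of its underside
- pot_red: loose bystander: little red pot, 34 wide, 30 tall, standing on the glass near the stop block; origin at the centre of its underside
- pot_green: loose bystander: little green pot, 34 wide, 30 tall, standing on the glass near the stop block; origin at the centre of its underside
- muller: loose bystander: dark glass muller (pestle with a flat foot), 68 wide, 115 tall, on the table; origin at the centre of its underside
- knife: loose bystander: painter's spatula lying on the table
Things that resemble listed ones, but are neither listed nor needed, are in the scene too. Leave any orange look-alike of the chock alone.

How it is judged (in metres and radians):
On the way:
1. The roller rests wholly beyond the tape with the red line on top, the stop block still well clear of it (gap over 20 mm) (y of roller_center in the frame of tape below -0.022 m and angle between roller_center's own z axis and vertical below 0.3 rad and angle between the x axis of roller_center and the x axis of tape, either way round below 0.35 rad and z of roller_center in the frame of slab between 0.028 and 0.038 m and linear speed of roller below 0.01 m/s and angular speed of roller below 0.3 rad/s and y of roller_center in the frame of chock below -0.07 m), for 0.3 s.
At the end, for the whole second after the job is handed in: Roller at rest on the glass, centre 22 mm or more past the tape's middle, axis within 0.35 rad of the tape's, red line within 0.3 rad of straight up; stop block at rest on the glass, rubber face within 7 mm of the barrel, square to 0.25 rad, its middle within 60 mm of the roller's along the axis (y of roller_center in the frame of tape below -0.022 m and angle between roller_center's own z axis and vertical below 0.3 rad and angle between the x axis of roller_center and the x axis of tape, either way round below 0.35 rad and z of roller_center in the frame of slab between 0.028 and 0.038 m and linear speed of each of roller, chock below 0.01 m/s and angular speed of roller below 0.3 rad/s and y of roller_center in the frame of chock between -0.057 and -0.042 m and x of roller_center in the frame of chock between -0.06 and 0.06 m and angle between the x axis of roller_center and the x axis of chock, either way round below 0.25 rad and angle between chock's own z axis and vertical below 0.1 rad and z of chock in the frame of slab between 0.004 and 0.013 m); the robot touches nothing.
It fails at once if the roller is lifted more than 12 mm off the glass (z of roller_center in the frame of slab above 0.045 m).
It fails at once if a jar, pot or tool is moved more than 30 mm (distance of any of jar_red, jar_yellow, jar_blue, jar_green, pot_red, pot_green, muller, knife from where it was at the start of the episode above 0.03 m).
It also fails if it takes over 72 s, if anything falls off the work surface, if the arm or the gripper's body presses on something with over 40 N, if the wrist force passes 120 N, or if a joint passes its speed limit or range.

## Working session

There is one attempt and no reset: what is moved stays moved. The work goes in short steps, Python scripts to look and compute and a tool call to move; the robot and the scene stay as the last step left them, time stands still between calls to the robot, and variables do not carry over. Pictures are saved under pics/ and viewed, at most 10 in all, crops included, and the job is handed in when it is done.

Besides the shell and the picture viewer there is one more tool, called as name(argument=value, ...), one argument or row to a line, values as JSON. send_rows: Moves the arm, as the interface text tells. Its arguments: {"type":"object","properties":{"rows":{"type":"array","items":{"type":"array","items":{"type":"array","items":{"type":"number"}}}},"grip":{"type":"number"}},"required":["rows"]}

```bash
ls; mkdir -p pics; cat > h.py <<'E'
import numpy as np, cv2
from cell import ctrl
def grab(n):
    d=ctrl.get_image(n); return d
def K(d): return np.array([[d['fx'],0,d['cx']],[0,d['fy'],d['cy']],[0,0,1.]])
def ray(d,uv):
    p=cv2.undistortPoints(np.array(uv,float).reshape(-1,1,2),K(d),np.array(d['D'],float)).reshape(-1,2)
    E=np.array(d['extrinsics']); v=np.c_[p[:,0],-p[:,1],-np.ones(len(p))]@E[:3,:3].T
    return E[:3,3],v
def onz(d,uv,z):
    o,v=ray(d,uv); return o+v*((z-o[2])/v[:,2])[:,None]
def proj(d,P):
    E=np.array(d['extrinsics']); c=(np.array(P,float).reshape(-1,3)-E[:3,3])@E[:3,:3]
    c=c*[1,-1,-1]
    return cv2.projectPoints(c,np.zeros(3),np.zeros(3),K(d),np.array(d['D'],float))[0].reshape(-1,2)
def save(d,f,box=None,s=1):
    im=d['pixels'][:,:,::-1]
    if box: im=im[box[1]:box[3],box[0]:box[2]]
    cv2.imwrite('pics/'+f,cv2.resize(im,None,fx=s,fy=s,interpolation=cv2.INTER_CUBIC))
E
python3 - <<'E'
from h import *
import pickle
for n in('top','side'):
    d=grab(n); save(d,n+'0.png',None,1.5); pickle.dump(d,open(n+'0.pkl','wb')); print(n,np.round(d['extrinsics'],2).tolist(),d['fx'])
s=ctrl.read_state(); print({k:np.round(v,3).tolist() for k,v in s.items()})
E
```

```text
pics
top [[-0.12, 0.97, -0.21, 367.76], [-0.99, -0.11, 0.03, 31.45], [0.0, 0.21, 0.98, 1050.83], [0.0, 0.0, 0.0, 1.0]] 350.0808376309458
side [[0.95, 0.19, -0.26, 155.69], [-0.32, 0.59, -0.74, -1085.83], [0.01, 0.79, 0.62, 977.17], [0.0, 0.0, 0.0, 1.0]] 446.80111099277974
{'clock': 0.1, 'qpos': [-1.362, 0.629, 0.038, 1.518, -0.027, 0.996, -0.02], 'qd': [0.0, -0.003, -0.0, -0.003, 0.001, -0.001, -0.001], 'tau': [0.003, -56.454, 1.231, -19.397, 0.011, 0.005, 0.0], 'eef_pos': [176.24, 625.205, 303.064], 'tool_rot': [-3.14, 0.0, 2.867], 'force': [0.467, 0.002, 0.162], 'torque': [-0.046, 0.019, 0.037], 'gripper_force': 0.0, 'width': 85.129}
```

View pics/top0.png

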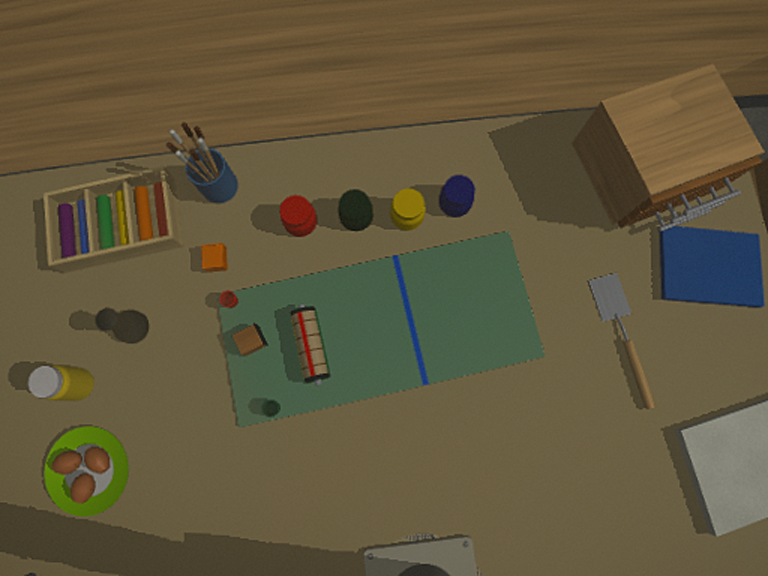

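View pics/side0.png

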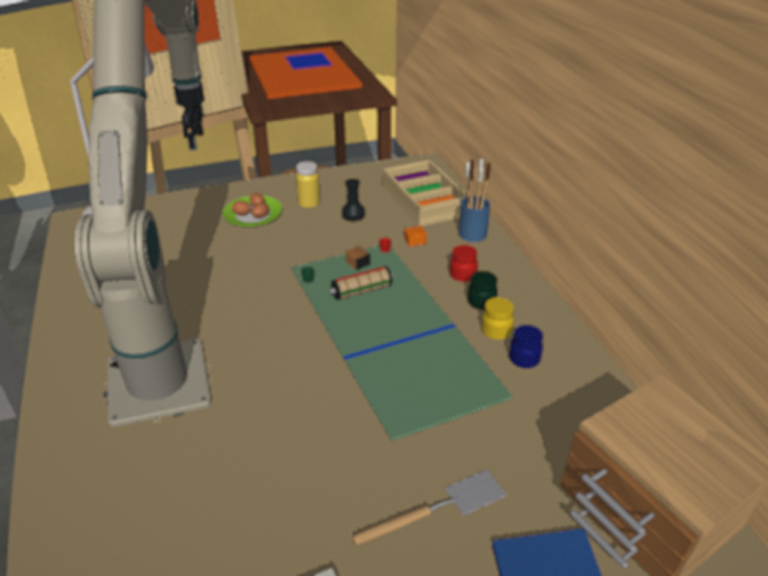

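The top view (1.5× scale) shows the slab spanning (220–545, 235–425) and the tape running (396,256)–(426,383). The roller is at (310,343) with its red line slightly left of its middle. Candidates for the stop block are the brown block with a dark face at (249,339) and the orange block at (214,257). The brown one on the glass behind the roller fits the description; the orange one is the look-alike. I'll confirm that in a crop and measure.

```bash
python3 - <<'E'
from h import *
import pickle
d=pickle.load(open('top0.pkl','rb')); s=pickle.load(open('side0.pkl','rb'))
save(d,'crop_top.png',(140,185,230,290),6); save(s,'crop_side.png',(190,150,290,210),7)
hsv=cv2.cvtColor(d['pixels'],cv2.COLOR_RGB2HSV)
def comps(m,a=8):
    n,l,st,c=cv2.connectedComponentsWithStats(m.astype(np.uint8))
    return [(l==i,st[i],c[i]) for i in range(1,n) if st[i,4]>=a]
H,S,V=[hsv[...,i].astype(int) for i in range(3)]
# slab
g=(H>55)&(H<90)&(S>60)&(V>60); c=max(comps(g),key=lambda t:t[1][4])
hull=cv2.convexHull(np.argwhere(c[0])[:,::-1].astype(np.int32)); q=cv2.approxPolyDP(hull,6,True).reshape(-1,2)
print('slab',q.tolist(),np.round(onz(d,q,8)).tolist())
b=(H>105)&(H<125)&(S>140)
for m,st,cc in comps(b,40):
    p=onz(d,np.argwhere(m)[:,::-1],8); w=p[:,:2]; u=np.linalg.svd(w-w.mean(0),full_matrices=False)[2][0]
    print('blue',cc,st[4],w.mean(0),u,np.ptp((w-w.mean(0))@u))
r=((H<6)|(H>174))&(S>150)
for m,st,cc in comps(r,8):
    P=np.argwhere(m)[:,::-1]; w=onz(d,P,57)[:,:2]; u=np.linalg.svd(w-w.mean(0),full_matrices=False)[2][0]
    print('red',cc,st[4],w.mean(0),u,np.ptp((w-w.mean(0))@u))
print(hsv[222:236:2,150:182:2].tolist()[3])
E
```

```text
slab [[279, 256], [176, 280], [147, 206], [156, 194], [261, 172]] [[391.0, -40.0, 8.0], [357.0, 266.0, 8.0], [586.0, 339.0, 8.0], [620.0, 309.0, 8.0], [651.0, -18.0, 8.0]]
blue [306.82386364 125.77840909] 176 [ 786.34859246 -181.96148516] [-0.82609623 -0.56352908] 72.55811456498728
blue [ 54.69230769 155.44615385] 65 [784.30768355 630.30204183] [-0.99318018 -0.11658961] 91.9575002788697
blue [474.61121857 177.43552547] 3102 [ 556.76298334 -692.55115725] [-0.18161587 -0.98336955] 221.21345046330242
blue [273.20820189 213.13249211] 317 [520.82574087 -39.3236247 ] [-0.99428998 -0.10671195] 268.968779286713
red [198.40842105 143.07157895] 475 [749.45672512 159.9938486 ] [-0.91489122 -0.40370046] 87.41976217276645
red [153.13888889 198.52777778] 36 [595.4817324  305.10004169] [-0.73781693 -0.67500087] 34.71469927135511
red [203.61344538 229.25210084] 119 [489.88043712 166.36031284] [-0.99230183 -0.12384299] 123.1699724321228
[[50, 66, 77], [47, 70, 73], [51, 65, 74], [50, 69, 67], [16, 153, 102], [16, 151, 101], [16, 150, 104], [15, 153, 105], [15, 145, 107], [16, 158, 105], [16, 164, 107], [15, 160, 113], [17, 172, 129], [42, 43, 30], [60, 68, 98], [61, 64, 95]]
```

View pics/crop_top.png

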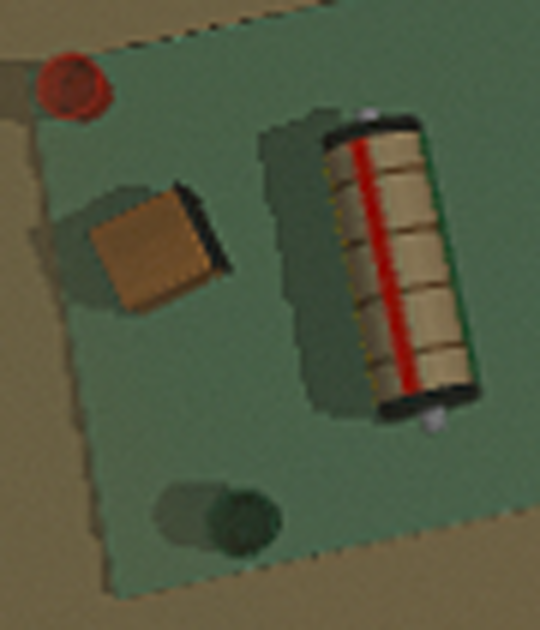

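View pics/crop_side.png

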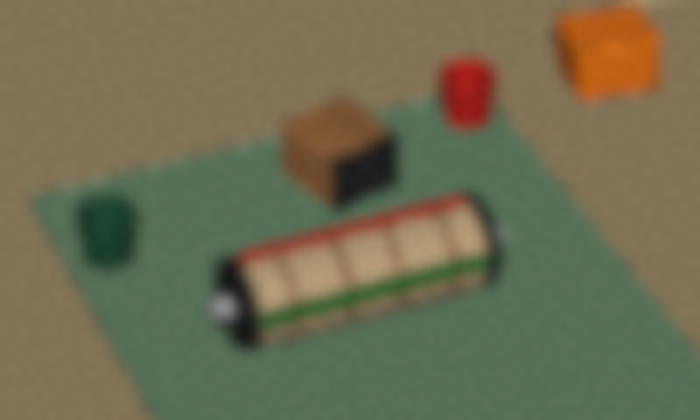

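The crops confirm the brown block: its black rubber face at crop (205,230) points at the roller. Red is on the roller's top toward +y, and green is on the −y flank. The red pot lies at crop (73,87) and the green pot at (245,520). Next I'll compute poses.

```bash
cat >> h.py <<'E'
def comps(m,a=8):
    n,l,st,c=cv2.connectedComponentsWithStats(m.astype(np.uint8))
    return [(l==i,st[i],c[i]) for i in range(1,n) if st[i,4]>=a]
def hsv(d): return [x.astype(int) for x in cv2.split(cv2.cvtColor(d['pixels'],cv2.COLOR_RGB2HSV))]
def line(P):
    c=P.mean(0); return c,np.linalg.svd(P-c,full_matrices=False)[2][0]
def roller(d,box):
    """axis from barrel (tan+red+black caps excluded) outline; red phase by ray-cylinder hit"""
    H,S,V=hsv(d); B=np.zeros(H.shape,bool); B[box[1]:box[3],box[0]:box[2]]=1
    tan=B&(((H>=8)&(H<28)&(S>50)&(V>100))|(((H<8)|(H>172))&(S>130)))
    tan=cv2.morphologyEx(tan.astype(np.uint8),cv2.MORPH_CLOSE,np.ones((5,5)))
    m=max(comps(tan),key=lambda t:t[1][4])[0]
    w=onz(d,np.argwhere(m)[:,::-1],33)[:,:2]
    c,u=line(w); u=u*np.sign(u[0]); n=np.array([-u[1],u[0]]); q=(w-c)@n; t=(w-c)@u
    red=B&((H<8)|(H>172))&(S>150); P=np.argwhere(red)[:,::-1]
    o,v=ray(d,P)
    # bisector: outline tangents in the plane normal to axis
    z0=np.array([*n,0.]); up=np.array([0,0,1.])
    oo,vv=ray(d,np.argwhere(m)[:,::-1]); a=np.arctan2(vv@z0,-vv[:,2]); 
    lo,hi=[np.mean(f) for f in (np.sort(a)[:max(3,len(a)//60)],np.sort(a)[-max(3,len(a)//60):])]
    mid=(lo+hi)/2; yax=oo[:2]@n+np.tan(mid)*(oo[2]-33)
    on=o[:2]@n-yax; oz=o[2]-33; vn=v@z0; vz=v[:,2]
    A=vn**2+vz**2; Bq=on*vn+oz*vz; C=on**2+oz**2-625; D=np.maximum(Bq**2-A*C,0); s=(-Bq-np.sqrt(D))/A
    ph=np.arctan2(on+s*vn,oz+s*vz)
    L=np.c_[o[0]+s*v[:,0],o[1]+s*v[:,1]]; k=(L@u); 
    cen=u*(k.min()+k.max())/2+n*yax
    print('axis dir',u.round(3),'centre',cen.round(1),'centroid',c.round(1),'red len',np.ptp(k).round(1),'width',np.degrees(hi-lo).round(2),'expect',np.degrees(2*np.arcsin(25/np.hypot(on,oz))).round(2),'red phase(+ = to +y) mean',ph.mean().round(3),'sd',ph.std().round(3))
    return cen,u,ph.mean()
E
python3 - <<'E'
from h import *
import pickle
d=pickle.load(open('top0.pkl','rb')); s=pickle.load(open('side0.pkl','rb'))
roller(d,(190,203,222,258))
tips=np.array([[201.7,203.8],[212.2,255.0]]); p=onz(d,tips,33); print('tips',p.round(1).tolist(),'mid',p.mean(0).round(1),np.linalg.norm(p[1]-p[0]))
H,S,V=hsv(d)
B=np.zeros(H.shape,bool);B[212:240,152:180]=1
m=B&(H>8)&(H<20)&(S>130)&(V>60); P=np.argwhere(m)[:,::-1]
r=cv2.minAreaRect(onz(d,P,42)[:,:2].astype(np.float32)); print('chock top',r, cv2.boxPoints(r).round(1).tolist())
pt=np.array([[178,185],[228,270],[90,237],[140,312]])/6+[140,185]
print('corners z42',onz(d,pt,42).round(1).tolist())
for n,uv,z in(('potred',(73,87),30),('potgreen',(245,522),30)):
    print(n,onz(d,np.array([uv])/6+[140,185],z).round(1))
print('slab right corners',onz(d,np.array([[510,233],[543,355],[237,425],[220,296]])/1.5,8).round(0).tolist())
# side view check of tape centre and shaft tips
ts=np.array([[213,305],[505,237]])/7+[190,150]; print('side tips',onz(s,ts,33).round(1).tolist())
print('side chock face corners low',onz(s,np.array([[338,207],[396,185]])/7+[190,150],8).round(1).tolist())
E
```

```text
axis dir [0.992 0.123] centre [492.3 158. ] centroid [493.9 158.2] red len 123.2 width 1.98 expect 2.8 red phase(+ = to +y) mean 0.343 sd 0.112
tips [[568.3, 168.7, 33.0], [415.9, 151.6, 33.0]] mid [492.1 160.1  33. ] 153.33281536502457
chock top ((511.8661804199219, 278.59173583984375), (46.52469253540039, 47.54136657714844), 20.563405990600586) [[481.70001220703125, 292.70001220703125], [498.3999938964844, 248.1999969482422], [542.0, 264.5], [525.2999877929688, 309.0]]
corners z42 [[541.8, 263.7, 42.0], [497.8, 242.4, 42.0], [521.3, 308.2, 42.0], [482.4, 286.2, 42.0]]
potred [[599.  315.6  30. ]]
potgreen [[378.2 245.9  30. ]]
slab right corners [[677.0, -271.0, 8.0], [418.0, -295.0, 8.0], [353.0, 320.0, 8.0], [613.0, 338.0, 8.0]]
side tips [[418.2, 151.1, 33.0], [576.4, 161.8, 33.0]]
side chock face corners low [[510.7, 248.6, 8.0], [546.4, 258.9, 8.0]]
```

send_rows(
  rows=[
    [[-41.0, -31.5, 0, 0, 0, 1.173], [-41.0, -31.5, 0, 0, 0, 1.173], [-41.0, -31.5, 0, 0, 0, 1.173], [-41.0, -31.5, 0, 0, 0, 1.173], [-41.0, -31.5, 0, 0, 0, 1.173], [-41.0, -31.5, 0, 0, 0, 1.173], [-41.0, -31.5, 0, 0, 0, 1.173], [-41.0, -31.5, 0, 0, 0, 1.173], [-41.0, -31.5, 0, 0, 0, 1.173], [-41.0, -31.5, 0, 0, 0, 1.173]],
  ],
  grip=0,
)

```text
clock: 1.1
eef_pos: [475.9, 223.3, 303.7]
tool_rot: [-3.141, 0.0, 1.694]
force: [1.6, 1.0, 0.1]
width: 85.5
gripper_force: 0.0
```

send_rows(
  rows=[
    [[-1.3, 0.8, 5, 0, 0, 0], [-1.3, 0.8, 10, 0, 0, 0], [-1.3, 0.8, 14, 0, 0, 0], [-1.3, 0.8, 15, 0, 0, 0], [-1.3, 0.8, 15, 0, 0, 0], [-1.3, 0.8, 15, 0, 0, 0]],
  ],
)

```text
clock: 1.7
eef_pos: [485.8, 213.3, 155.3]
tool_rot: [3.139, -0.001, 1.694]
force: [1.1, 0.2, 1.0]
width: 85.5
gripper_force: 0.0
```

```bash
python3 - <<'E'
from h import *
s=ctrl.read_state(); p=s['eef_pos'];print(p,s['tool_rot'])
u=np.array([.992,.123]);n=np.array([-.123,.992]);q=np.array(p[:2])-[492,159];print('n',q@n,'u',q@u)
d=grab('top'); save(d,'t2.png',(130,150,260,280),5)
E
```

```text
[485.82515902 213.3420237  155.33772804] [ 3.13927471e+00 -6.36143279e-04  1.69394117e+00]
n 54.666792950667165 u 0.558626659982701
```

View pics/t2.png

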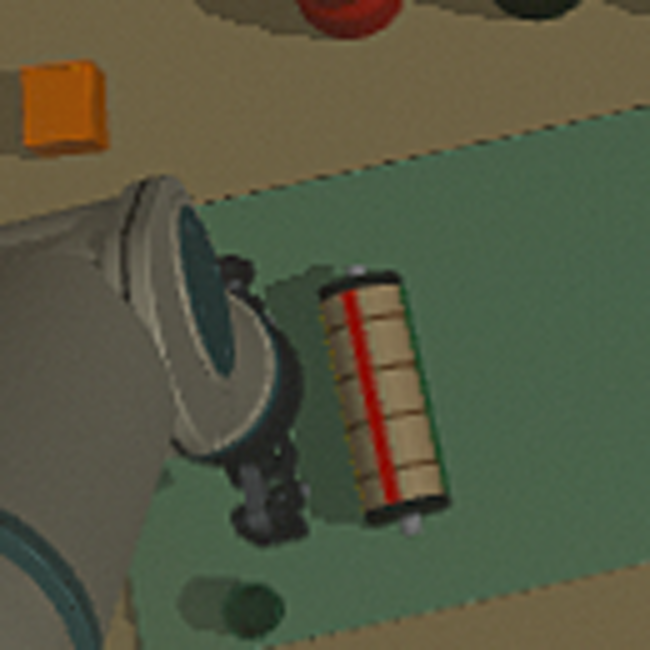

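The gripper stands just behind the roller, fingers at crop (235,275) and (265,520), clear of the barrel and the green pot. I'll lower it now.

send_rows(
  rows=[
    [[-0.2, 0, 2, 0, 0, 0], [-0.2, 0, 4, 0, 0, 0], [-0.2, 0, 6, 0, 0, 0], [-0.2, 0, 7.1, 0, 0, 0], [-0.2, 0, 7.1, 0, 0, 0], [-0.2, 0, 7.1, 0, 0, 0]],
  ],
)

```text
clock: 2.35
eef_pos: [485.8, 211.3, 84.0]
tool_rot: [3.14, -0.001, 1.694]
force: [-0.2, -0.3, 0.8]
width: 85.5
gripper_force: 0.0
```

send_rows(
  rows=[
    [[-0.4, 0, 0, 0, 0, 0], [-0.8, 0, 0, 0, 0, 0], [-1.2, 0, 0, 0, 0, 0], [-1.6, 0, 0, 0, 0, 0], [-2.0, 0, 0, 0, 0, 0], [-2.4, 0, 0, 0, 0, 0], [-2.8, 0, 0, 0, 0, 0], [-3.2, 0, 0, 0, 0, 0], [-3.6, 0, 0, 0, 0, 0], [-4.0, 0, 0, 0, 0, 0]],
  ],
)

```text
clock: 3.35
eef_pos: [490.0, 170.9, 82.9]
tool_rot: [-3.141, 0.0, 1.694]
force: [0.0, 0.7, 0.0]
width: 85.3
gripper_force: 0.1
```

send_rows(
  rows=[
    [[-0.4, 0, 0, 0, 0, 0], [-0.8, 0, 0, 0, 0, 0], [-1.2, 0, 0, 0, 0, 0], [-1.6, 0, 0, 0, 0, 0], [-2.0, 0, 0, 0, 0, 0], [-2.4, 0, 0, 0, 0, 0], [-2.8, 0, 0, 0, 0, 0], [-3.2, 0, 0, 0, 0, 0], [-3.6, 0, 0, 0, 0, 0], [-4.0, 0, 0, 0, 0, 0]],
  ],
)

```text
clock: 4.35
eef_pos: [494.9, 131.2, 82.9]
tool_rot: [-3.142, -0.0, 1.694]
force: [-0.1, 0.7, 0.2]
width: 85.2
gripper_force: 0.1
```

```bash
python3 - <<'E'
from h import *
s=ctrl.read_state(); p=s['eef_pos'];print(p,s['tool_rot'],s['force'])
u=np.array([.992,.123]);n=np.array([-.123,.992]);q=np.array(p[:2])-[492,159];print('n',q@n,'u',q@u)
d=grab('top'); save(d,'t3.png',(130,150,330,290),4)
s=grab('side'); save(s,'s3.png',(190,150,330,270),5)
E
```

```text
[494.90740624 131.21530302  82.89484996] [-3.14153637e+00 -2.46517617e-05  1.69379627e+00] [-0.05556622  0.69215766  0.17701768]
n -27.920030367547454 u -0.5333707370288743
```

View pics/t3.png

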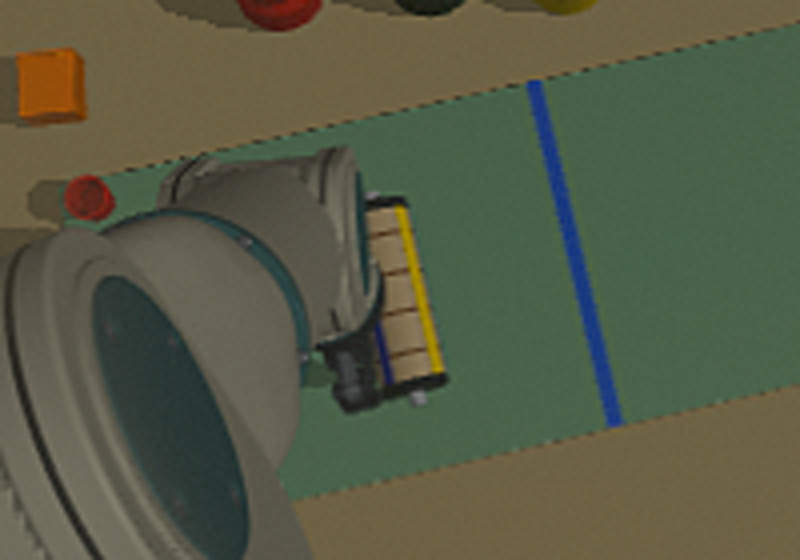

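Rolling works: the axis is still parallel to the tape, with yellow now on the front top at crop (420,290). I'll continue.

send_rows(
  rows=[
    [[-0.4, 0, 0, 0, 0, 0], [-0.8, 0, 0, 0, 0, 0], [-1.2, 0, 0, 0, 0, 0], [-1.6, 0, 0, 0, 0, 0], [-2.0, 0, 0, 0, 0, 0], [-2.4, 0, 0, 0, 0, 0], [-2.8, 0, 0, 0, 0, 0], [-3.2, 0, 0, 0, 0, 0], [-3.6, 0, 0, 0, 0, 0], [-4.0, 0, 0, 0, 0, 0]],
  ],
)

```text
clock: 5.45
eef_pos: [499.8, 91.5, 82.9]
tool_rot: [-3.142, -0.0, 1.694]
force: [0.6, -0.5, -0.2]
width: 85.5
gripper_force: 0.1
```

send_rows(
  rows=[
    [[-0.4, 0, 0, 0, 0, 0], [-0.8, 0, 0, 0, 0, 0], [-1.2, 0, 0, 0, 0, 0], [-1.6, 0, 0, 0, 0, 0], [-2.0, 0, 0, 0, 0, 0], [-2.4, 0, 0, 0, 0, 0], [-2.8, 0, 0, 0, 0, 0], [-3.2, 0, 0, 0, 0, 0], [-3.6, 0, 0, 0, 0, 0], [-4.0, 0, 0, 0, 0, 0]],
  ],
)

```text
clock: 6.45
eef_pos: [504.7, 51.8, 82.9]
tool_rot: [-3.142, -0.0, 1.694]
force: [0.2, -0.4, 0.3]
width: 85.6
gripper_force: 0.1
```

send_rows(
  rows=[
    [[-0.4, 0, 0, 0, 0, 0], [-0.8, 0, 0, 0, 0, 0], [-1.2, 0, 0, 0, 0, 0], [-1.6, 0, 0, 0, 0, 0], [-2.0, 0, 0, 0, 0, 0], [-2.4, 0, 0, 0, 0, 0], [-2.8, 0, 0, 0, 0, 0], [-3.2, 0, 0, 0, 0, 0], [-3.6, 0, 0, 0, 0, 0], [-4.0, 0, 0, 0, 0, 0]],
  ],
)

```text
clock: 7.45
eef_pos: [509.7, 12.1, 82.9]
tool_rot: [-3.142, -0.0, 1.694]
force: [0.6, 0.2, 0.1]
width: 85.4
gripper_force: 0.1
```

send_rows(
  rows=[
    [[-0.4, 0, 0, 0, 0, 0], [-0.8, 0, 0, 0, 0, 0], [-1.2, 0, 0, 0, 0, 0], [-1.6, 0, 0, 0, 0, 0], [-2.0, 0, 0, 0, 0, 0], [-2.4, 0, 0, 0, 0, 0], [-2.8, 0, 0, 0, 0, 0], [-3.2, 0, 0, 0, 0, 0], [-3.6, 0, 0, 0, 0, 0], [-4.0, 0, 0, 0, 0, 0]],
  ],
)

```text
clock: 8.45
eef_pos: [514.6, -27.6, 82.9]
tool_rot: [-3.142, -0.0, 1.694]
force: [-0.7, -0.4, 0.4]
width: 85.3
gripper_force: 0.1
```

send_rows(
  rows=[
    [[-0.4, 0, 0, 0, 0, 0], [-0.8, 0, 0, 0, 0, 0], [-1.2, 0, 0, 0, 0, 0], [-1.6, 0, 0, 0, 0, 0], [-2.0, 0, 0, 0, 0, 0], [-2.4, 0, 0, 0, 0, 0], [-2.7, 0, 0, 0, 0, 0], [-3.0, 0, 0, 0, 0, 0], [-3.3, 0, 0, 0, 0, 0], [-3.5, 0, 0, 0, 0, 0]],
  ],
)

```text
clock: 9.45
eef_pos: [518.9, -62.3, 82.9]
tool_rot: [3.142, 0.0, 1.694]
force: [0.4, 0.5, 0.1]
width: 85.6
gripper_force: 0.0
```

```bash
python3 - <<'E'
from h import *
s=ctrl.read_state(); p=s['eef_pos'];print(p,s['tool_rot'],s['force'])
u=np.array([.992,.123]);n=np.array([-.123,.992]);q=np.array(p[:2])-[492,159];print('n',q@n,'u',q@u)
d=grab('top'); save(d,'t4.png',(210,150,370,290),4)
E
```

```text
[518.86082339 -62.31361837  82.88641061] [3.14157153e+00 7.59106707e-05 1.69355216e+00] [0.3732165  0.52032663 0.10241297]
n -222.8469907036569 u -0.5756382537580903
```

View pics/t4.png

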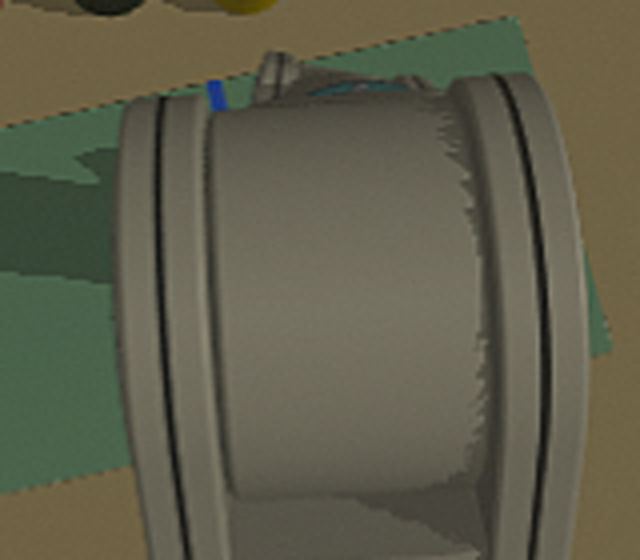

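The arm hides the roller in this view (it covers crop x 120–590). I'll measure in the side view by colour instead.

```bash
cat >> h.py <<'E'
U=np.array([.992,.123]);N=np.array([-.123,.992])
def lines(d,n0,tag=''):
    """phase of each painted line; n0 = guess of axis n coordinate relative to (492,159)"""
    c0=np.array([492,159])+n0*N
    H,S,V=hsv(d)
    cor=np.array([[*(c0+a*U+b*N),z] for a in(-66,66) for b in(-40,40) for z in(8,62)])
    hull=cv2.convexHull(proj(d,cor).astype(np.int32)); M=np.zeros(H.shape,np.uint8); cv2.fillConvexPoly(M,hull,1); M=M>0
    col={'red':((H<8)|(H>172))&(S>140),'yellow':(H>20)&(H<33)&(S>170)&(V>100),'green':(H>55)&(H<90)&(S>150),'blue':(H>110)&(H<130)&(S>130)}
    tan=(H>=8)&(H<24)&(S>40)&(V>110)
    z0=np.array([*N,0.]); B=tan.copy()
    for m in col.values(): B|=m
    B&=M; cs=comps(B,30); 
    if not cs: print('nothing'); return
    B=max(cs,key=lambda t:t[1][4])[0]
    o,v=ray(d,np.argwhere(B)[:,::-1]); el=np.arctan2(v@z0,-v[:,2])
    # bin along axis: angle extremes per bin
    x=onz(d,np.argwhere(B)[:,::-1],45)[:,:2]@U; bins=np.round(x/5); lo=[];hi=[]
    for b in np.unique(bins):
        e=el[bins==b]
        if len(e)>4: lo.append(e.min());hi.append(e.max())
    lo,hi=np.median(lo),np.median(hi); mid=(lo+hi)/2
    yax=o[:2]@N+np.tan(mid)*(o[2]-33)-np.array([492,159])@N
    print(tag,'axis n by outline',yax.round(1),'width deg',np.degrees(hi-lo).round(2),'u-range',np.percentile(x-c0@U,[1,99]).round(0))
    for nm,m in col.items():
        P=np.argwhere(m&M)[:,::-1]
        if len(P)<15: continue
        for na in (n0,yax):
            o,v=ray(d,P); on=(o[:2]-[492,159])@N-na; oz=o[2]-33; vn=v@z0; vz=v[:,2]
            A=vn**2+vz**2; Bq=on*vn+oz*vz; C=on**2+oz**2-625; D=Bq**2-A*C; k=D>0; s=(-Bq-np.sqrt(np.maximum(D,0)))/A
            ph=np.arctan2(on+s*vn,oz+s*vz)[k]
            if len(ph): 
                Q=np.c_[o[0]+s*v[:,0],o[1]+s*v[:,1]][k]; uu=(Q-c0)@U; f=np.polyfit(uu,(Q-c0)@N,1)[0]
                print('  ',nm,'n=%.1f'%na,len(P),'phase %.3f sd %.3f'%(np.median(ph),ph.std()),'u',uu.min().round(),uu.max().round(),'tilt %.3f'%f)
E
python3 - <<'E'
from h import *
import pickle
lines(pickle.load(open('top0.pkl','rb')),0,'top0'); lines(pickle.load(open('side0.pkl','rb')),0,'side0')
d=grab('side'); pickle.dump(d,open('side4.pkl','wb')); lines(d,-259,'now'); save(d,'s4.png',(220,190,350,300),5)
E
```

```text
top0 axis n by outline -1.1 width deg 1.65 u-range [-60.  63.]
   red n=0.0 134 phase 0.295 sd 0.110 u -62.0 62.0 tilt -0.001
   red n=-1.1 134 phase 0.341 sd 0.112 u -62.0 62.0 tilt -0.001
side0 axis n by outline 16.5 width deg 1.08 u-range [-55.  70.]
   red n=0.0 29 phase 0.117 sd 0.081 u -54.0 55.0 tilt -0.004
   red n=16.5 29 phase -0.441 sd 0.045 u -54.0 57.0 tilt -0.003
now axis n by outline -243.5 width deg 0.66 u-range [-52.  70.]
   blue n=-259.0 34 phase -0.943 sd 0.287 u -74.0 66.0 tilt -0.072
   blue n=-243.5 34 phase -1.431 sd 0.260 u -73.0 73.0 tilt -0.045
```

View pics/s4.png

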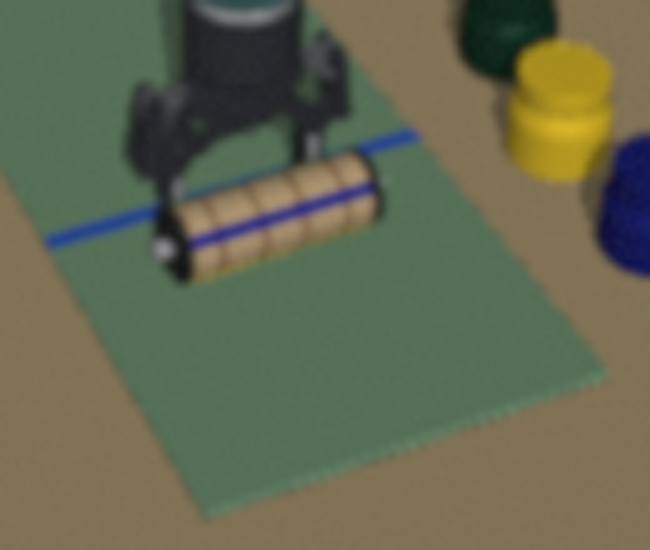

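The roller is just past the tape, parallel to it. Its blue line runs crop (192,242)–(375,187), slightly above mid-barrel as seen by the camera, and its near shaft tip is at (163,250).

```bash
cat >> h.py <<'E'
def phase(d,P,n):
    o,v=ray(d,P); z0=np.array([*N,0.]); on=(o[:2]-[492,159])@N-n; oz=o[2]-33; vn=v@z0; vz=v[:,2]
    A=vn**2+vz**2; B=on*vn+oz*vz; C=on**2+oz**2-625; s=(-B-np.sqrt(np.maximum(B**2-A*C,0)))/A
    return np.arctan2(on+s*vn,oz+s*vz)
E
python3 - <<'E'
from h import *
import pickle
d=pickle.load(open('side4.pkl','rb'))
f=lambda P:np.array(P,float)/5+[220,190]
t=onz(d,f([[157,250]]),33)[0]; q=t[:2]-[492,159]; print('tip n,u',q@N,q@U)
cap=onz(d,f([[186,280],[380,218]]),33)
for n in (-255,-259,-263,-267):
    print(n,phase(d,f([[192,242],[375,187]]),n).round(3),proj(d,[[*(np.array([492,159])+n*N-80*U),33]])*5-np.array([220,190])*5)
    c=np.array([492,159])+n*N
    # limb pixels expected at u=0: top and bottom silhouettes
    o=np.array(d['extrinsics'])[:3,3]; on=(o[:2]-c)@N; oz=o[2]-33; b=np.arctan2(on,oz); g=np.arccos(25/np.hypot(on,oz))
    print('  limbs u=0',[((proj(d,[[*(c+25*np.sin(a)*N),33+25*np.cos(a)]])-[220,190])*5).round(0).tolist() for a in (b-g,b,b+g)])
E
```

```text
tip n,u -262.90574649090837 -74.13213665084919
-255 [-1.08  -1.162] [[143.10223371 244.63370861]]
  limbs u=0 [[[270.0, 246.0]], [[271.0, 204.0]], [[247.0, 171.0]]]
-259 [-0.962 -1.041] [[145.73543446 248.59925622]]
  limbs u=0 [[[273.0, 250.0]], [[274.0, 208.0]], [[249.0, 174.0]]]
-263 [-0.847 -0.924] [[148.37933305 252.58039705]]
  limbs u=0 [[[276.0, 254.0]], [[277.0, 212.0]], [[252.0, 178.0]]]
-267 [-0.733 -0.809] [[151.03398212 256.57720397]]
  limbs u=0 [[[279.0, 258.0]], [[280.0, 216.0]], [[255.0, 182.0]]]
```

send_rows(
  rows=[
    [[-0.3, 0, 0, 0, 0, 0], [-0.7, 0, 0, 0, 0, 0], [-1.1, 0, 0, 0, 0, 0], [-1.5, 0, 0, 0, 0, 0], [-1.9, 0, 0, 0, 0, 0], [-2.3, 0, 0, 0, 0, 0], [-2.7, 0, 0, 0, 0, 0], [-3.1, 0, 0, 0, 0, 0], [-3.5, 0, 0, 0, 0, 0], [-3.8, 0, 0, 0, 0, 0]],
  ],
)

```text
clock: 10.55
eef_pos: [523.5, -100.2, 82.9]
tool_rot: [3.142, 0.0, 1.693]
force: [-1.2, -0.9, -0.1]
width: 85.0
gripper_force: 0.0
```

send_rows(
  rows=[
    [[-0.3, 0, 0, 0, 0, 0], [-0.6, 0, 0, 0, 0, 0], [-0.9, 0, 0, 0, 0, 0], [-1.2, 0, 0, 0, 0, 0], [-1.4, 0, 0, 0, 0, 0], [-1.6, 0, 0, 0, 0, 0], [-1.7, 0, 0, 0, 0, 0], [-1.8, 0, 0, 0, 0, 0], [-1.8, 0, 0, 0, 0, 0], [-1.8, 0, 0, 0, 0, 0]],
  ],
)

```text
clock: 11.55
eef_pos: [525.7, -117.5, 82.9]
tool_rot: [-3.142, -0.0, 1.694]
force: [-0.3, 0.1, -0.1]
width: 85.5
gripper_force: 0.0
```

send_rows(
  rows=[
    [[1.0, 0, 0, 0, 0, 0], [3.0, 0, 0, 0, 0, 0], [5.0, 0, 0, 0, 0, 0], [5.0, 0, -4, 0, 0, 0], [5.0, 0, -8, 0, 0, 0], [10.0, 0, -8, 0, 0, 0], [15.0, 0, -8, 0, 0, 0], [20.0, 0, -8, 0, 0, 0], [25.0, 0, -8, 0, 0, 0], [30.0, 0, -8, 0, 0, 0]],
  ],
)

```text
clock: 12.55
eef_pos: [487.7, 182.9, 162.9]
tool_rot: [-3.141, -0.001, 1.694]
force: [1.5, -0.6, 0.6]
width: 85.3
gripper_force: 0.0
```

```bash
python3 - <<'E'
from h import *
import pickle
s=ctrl.read_state(); print(s['clock'],s['eef_pos'])
d=grab('top'); pickle.dump(d,open('top5.pkl','wb')); lines(d,-320,'top')
p=proj(d,[[532,-159,33]])[0].astype(int); save(d,'t5.png',(p[0]-40,p[1]-40,p[0]+40,p[1]+40),7); print(p-40)
e=grab('side'); pickle.dump(e,open('side5.pkl','wb')); lines(e,-320,'side')
E
```

```text
12.55 [487.6914461  182.94268107 162.94838294]
top axis n by outline -323.7 width deg 1.31 u-range [-59.  64.]
   red n=-320.0 129 phase 0.332 sd 0.102 u -62.0 64.0 tilt 0.002
   red n=-323.7 129 phase 0.478 sd 0.105 u -62.0 64.0 tilt 0.002
[273 163]
side axis n by outline -308.6 width deg 1.47 u-range [-57.  70.]
   red n=-320.0 98 phase 0.266 sd 0.183 u -59.0 66.0 tilt -0.001
   red n=-308.6 98 phase -0.193 sd 0.108 u -59.0 65.0 tilt -0.001
```

View pics/t5.png

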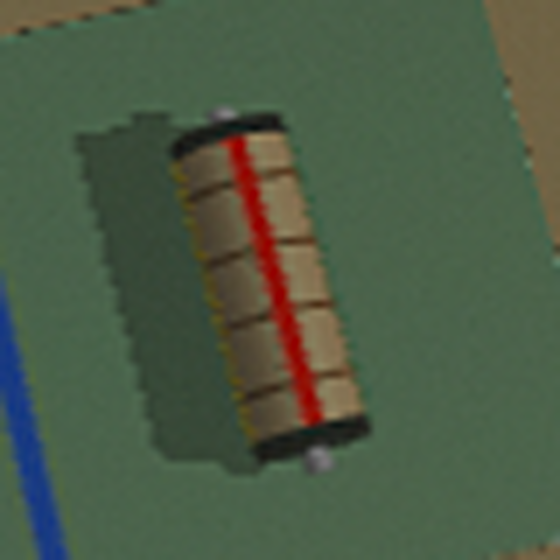

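The red line is close to the middle of the visible barrel, with axis tips at crop (222,112) and (320,463). The barrel is parallel to the tape and wholly past it. I'll compute the exact phase from the shaft tips.

```bash
python3 - <<'E'
from h import *
import pickle
d=pickle.load(open('top5.pkl','rb')); e=pickle.load(open('side5.pkl','rb'))
f=lambda P:np.array(P,float)/7+[273,163]
t=onz(d,f([[223,108],[320,467]]),33)[:,:2]-[492,159]; print('tips n,u',(t@N).round(1),(t@U).round(1))
# caps' extents: left/right mid edges at z=33
ed=f([[212,290],[329,280]]); 
l=f([[172,155],[252,450]]); r=f([[287,125],[371,425]])
print('edge n at z33', ((onz(d,l,33)[:,:2]-[492,159])@N).round(1), ((onz(d,r,33)[:,:2]-[492,159])@N).round(1))
for n in(-312,-315,-318,-321): print(n,phase(d,f([[237,140],[272,280],[315,420]]),n).round(3))
# dark caps in both views: bisector of cap outline, stereo check
H,S,V=hsv(e)
R=((H<8)|(H>172))&(S>120); 
cor=np.array([[*(np.array([492,159])-318*N+a*U+b*N),z] for a in(-66,66) for b in(-40,40) for z in(8,62)])
M=np.zeros(H.shape,np.uint8); cv2.fillConvexPoly(M,cv2.convexHull(proj(e,cor).astype(np.int32)),1)
P=np.argwhere(R&(M>0))[:,::-1]; c,uu=line(P.astype(float)); print('side red',c,len(P))
# stereo of red line: intersect planes (camera centre, line) in n-z plane
o1,v1=ray(d,f([[272,280]])); o2,v2=ray(e,[c])
a1=[o1[:2]@N,o1[2]];b1=[v1[0,:2]@N,v1[0,2]];a2=[o2[:2]@N,o2[2]];b2=[v2[0,:2]@N,v2[0,2]]
k=np.linalg.solve(np.array([b1,-np.array(b2)]).T,np.array(a2)-a1); X=np.array(a1)+k[0]*np.array(b1); print('red n,z',X[0]-np.array([492,159])@N,X[1])
for n in(-312,-315,-318,-321): print(n,phase(e,[c],n).round(3))
E
```

```text
tips n,u [-316.6 -315. ] [ 79.  -79.4]
edge n at z33 [-289.9 -289.3] [-341.4 -340.6]
-312 [-0.064  0.01  -0.05 ]
-315 [0.056 0.128 0.07 ]
-318 [0.174 0.246 0.188]
-321 [0.292 0.364 0.306]
side red [280.77981651 237.11926606] 109
red n,z -312.10043136251187 56.322631703591014
-312 [-0.066]
-315 [0.053]
-318 [0.19]
-321 [0.361]
```

The roller is at rest with its centre about 276 mm past the tape's middle line along n, red phase about +0.12 rad, inside tolerance. Next is the block: centre ≈ (511.5, 277), turned 0.40 rad.

send_rows(
  rows=[
    [[4.5, 1.8, 0, 0, 0, -0.14], [9.0, 3.5, 0, 0, 0, -0.277], [9.0, 3.5, 0, 0, 0, -0.277], [9.0, 3.5, 2, 0, 0, -0.277], [9.0, 3.5, 4, 0, 0, -0.277], [9.0, 3.5, 6, 0, 0, -0.277], [9.0, 3.5, 7.9, 0, 0, -0.277], [9.0, 3.5, 7.9, 0, 0, -0.277], [9.0, 3.5, 7.9, 0, 0, -0.277]],
  ],
)

```text
clock: 13.55
eef_pos: [512.1, 273.8, 83.9]
tool_rot: [-3.141, -0.0, 1.971]
force: [0.6, 0.2, 0.3]
width: 85.6
gripper_force: 0.0
```

```bash
python3 - <<'E'
from h import *
s=ctrl.read_state(); print(s['clock'],s['eef_pos'],s['tool_rot'],s['force'])
d=grab('side'); save(d,'s6.png',(190,110,310,210),6)
E
```

```text
13.55 [512.12943361 273.83827765  83.90396603] [-3.14071815e+00 -1.39496189e-04  1.97080400e+00] [0.56152584 0.16671304 0.26564519]
```

View pics/s6.png

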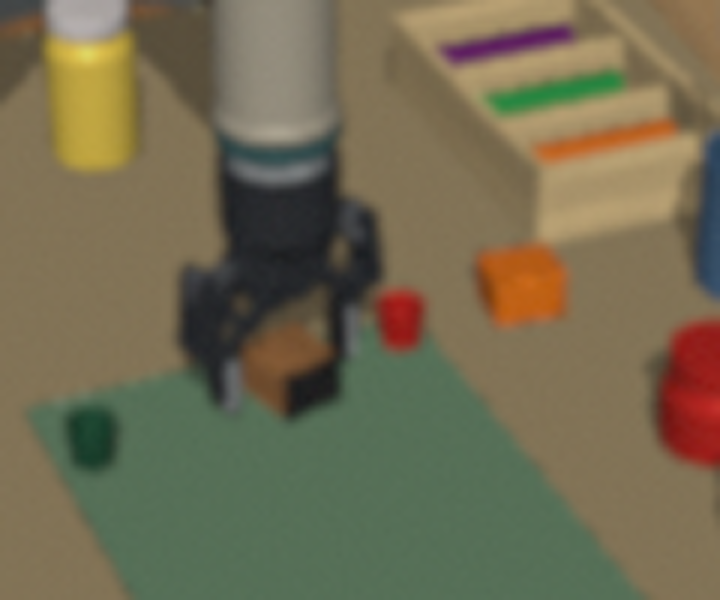

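The block at crop (290,370) sits between the two fingers, (230,385) and (350,330), with its rubber face toward the roller. The red pot at (400,320) is clear. Close.

send_rows(
  rows=[
    [[0, 0, 0, 0, 0, 0], [0, 0, 0, 0, 0, 0], [0, 0, 0, 0, 0, 0], [0, 0, 0, 0, 0, 0], [0, 0, 0, 0, 0, 0], [0, 0, 0, 0, 0, 0], [0, 0, 0, 0, 0, 0], [0, 0, 0, 0, 0, 0], [0, 0, 0, 0, 0, 0], [0, 0, 0, 0, 0, 0]],
  ],
  grip=255,
)

```text
clock: 14.6
eef_pos: [513.4, 274.2, 85.0]
tool_rot: [3.139, -0.0, 1.971]
force: [0.6, -0.2, 6.5]
width: 43.2
gripper_force: 62.0
```

send_rows(
  rows=[
    [[0, 0, -1, 0, 0, 0], [0, 0, -2, 0, 0, 0], [-4, -1.6, -2, 0, 0, 0.05], [-8, -3.2, -2, 0, 0, 0.1], [-12, -4.8, -2, 0, 0, 0.15], [-16, -6.4, -2, 0, 0, 0.2], [-20, -8, -2, 0, 0, 0.25], [-24, -9.5, -2, 0, 0, 0.277], [-28, -11.1, -2, 0, 0, 0.277], [-32.4, -12.85, -2, 0, 0, 0.277]],
  ],
)

```text
clock: 15.6
eef_pos: [520.4, -75.7, 104.6]
tool_rot: [3.141, -0.0, 1.695]
force: [0.7, 0.0, -0.7]
width: 43.3
gripper_force: 61.2
```

```bash
python3 - <<'E'
from h import *
import pickle
s=ctrl.read_state(); print(s['clock'],s['eef_pos'],s['tool_rot'],s['force'],s['width'])
q=np.array(s['eef_pos'][:2])-[492,159]; print('tcp n,u',q@N,q@U)
e=grab('side'); pickle.dump(e,open('side7.pkl','wb'))
def redc(e):
    H,S,V=hsv(e); R=((H<8)|(H>172))&(S>120)
    cor=np.array([[*(np.array([492,159])-318*N+a*U+b*N),z] for a in(-66,66) for b in(-40,40) for z in(8,62)])
    M=np.zeros(H.shape,np.uint8); cv2.fillConvexPoly(M,cv2.convexHull(proj(e,cor).astype(np.int32)),1)
    P=np.argwhere(R&(M>0))[:,::-1]; return P.mean(0),len(P)
print(redc(e))
E
```

```text
15.6 [520.44359243 -75.72492391 104.57550804] [ 3.14102044e+00 -3.54020291e-04  1.69497919e+00] [ 0.67533743  0.01095883 -0.72753815] 43.273165902227646
tcp n,u -236.34568638350035 -0.6551219492102782
(array([280.79807692, 237.08653846]), 104)
```

send_rows(
  rows=[
    [[0, 0, 0.6, 0, 0, 0], [0, 0, 1.2, 0, 0, 0], [0, 0, 1.6, 0, 0, 0], [0, 0, 1.8, 0, 0, 0], [0, 0, 1.9, 0, 0, 0], [0, 0, 1.95, 0, 0, 0], [0, 0, 1.95, 0, 0, 0]],
  ],
)

```text
clock: 16.35
eef_pos: [520.2, -72.8, 85.0]
tool_rot: [-3.141, -0.001, 1.696]
force: [-1.6, 3.1, 6.3]
width: 43.3
gripper_force: 62.0
```

```bash
cat >> h.py <<'E'
def gap(pk=None):
    """top edge of rubber face (wood top/black boundary) and red line in side view"""
    s=ctrl.read_state(); q=np.array(s['eef_pos'][:2])-[492,159]; print(s['clock'],'tcp n,u,z',(q@N).round(1),(q@U).round(1),s['eef_pos'][2].round(1),np.round(s['force'],1),s['width'].round(1))
    e=grab('side'); H,S,V=hsv(e)
    R=((H<8)|(H>172))&(S>120)
    cor=np.array([[*(np.array([492,159])-318*N+a*U+b*N),z] for a in(-66,66) for b in(-40,40) for z in(8,62)])
    M=np.zeros(H.shape,np.uint8); cv2.fillConvexPoly(M,cv2.convexHull(proj(e,cor).astype(np.int32)),1)
    P=np.argwhere(R&(M>0))[:,::-1]; print('red px',P.mean(0).round(2),len(P),'phase if n=-315.8',phase(e,[P.mean(0)],-315.8).round(3),'n by no-slip from -315.8,.12:',)
    n=q@N+3; cor=np.array([[*(np.array([492,159])+(n+b)*N+(q@U+a)*U),42] for a in(-20,20) for b in(-22,30)])
    print('expected top corners px',proj(e,cor).round(1).tolist())
    w=(H>6)&(H<20)&(S>110)&(V>60); cor=np.array([[*(np.array([492,159])+(n+b)*N+(q@U+a)*U),z] for a in(-24,24) for b in(-30,30) for z in (8,46)])
    M=np.zeros(H.shape,np.uint8); cv2.fillConvexPoly(M,cv2.convexHull(proj(e,cor).astype(np.int32)),1)
    W=np.argwhere(w&(M>0))[:,::-1]
    if len(W)>10:
        g=onz(e,W,42)[:,:2]-[492,159]; nn=g@N; uu=g@U
        for lo in(-15,-5,5):
            k=(uu-q@U>lo)&(uu-q@U<lo+10)
            if k.sum()>3: print(' wood top n range at u',lo+5,np.sort(nn[k])[[0,1,-2,-1]].round(1),k.sum())
    return e
E
python3 - <<'E'
from h import *
e=gap()
import pickle; pickle.dump(e,open('side8.pkl','wb'))
E
```

```text
Traceback (most recent call last):
  File "h.py", line 87, in gap
    s=ctrl.read_state(); q=np.array(s['eef_pos'][:2])-[492,159]; print(s['clock'],'tcp n,u,z',(q@N).round(1),(q@U).round(1),s['eef_pos'][2].round(1),np.round(s['force'],1),s['width'].round(1))
                                                                                                                                                                            ^^^^^^^^^^^^^^^^
AttributeError: 'float' object has no attribute 'round'
```

```bash
sed -i "s/s\['width'\].round(1)/s['width']/" h.py; python3 - <<'E'
from h import *
e=gap()
import pickle; pickle.dump(e,open('side8.pkl','wb'))
E
```

```text
16.35 tcp n,u,z -233.5 -0.6 85.0 [-1.6  3.1  6.3] 43.27350040902477
red px [280.76 237.04] 111 phase if n=-315.8 [0.104] n by no-slip from -315.8,.12:
expected top corners px [[265.5, 230.9], [258.5, 221.2], [276.8, 227.3], [269.6, 217.8]]
 wood top n range at u -10 [-291.8 -289.  -224.8 -221.7] 25
 wood top n range at u 0 [-257.1 -255.8 -215.6 -214.2] 29
 wood top n range at u 10 [-256.9 -255.5 -212.5 -211.1] 31
```

send_rows(
  rows=[
    [[-0.4, 0, 0, 0, 0, 0], [-0.8, 0, 0, 0, 0, 0], [-1.2, 0, 0, 0, 0, 0], [-1.6, 0, 0, 0, 0, 0], [-2.0, 0, 0, 0, 0, 0], [-2.2, 0, 0, 0, 0, 0], [-2.4, 0, 0, 0, 0, 0], [-2.5, 0, 0, 0, 0, 0], [-2.5, 0, 0, 0, 0, 0]],
  ],
)

```text
clock: 17.3
eef_pos: [524.0, -97.7, 85.0]
tool_rot: [3.141, -0.001, 1.696]
force: [-0.3, 4.0, 6.1]
width: 43.1
gripper_force: 61.8
```

```bash
python3 - <<'E'
from h import *
e=gap()
E
```

```text
17.3 tcp n,u,z -258.6 0.1 85.0 [-0.3  4.   6.1] 43.076861311889694
red px [280.57 237.03] 115 phase if n=-315.8 [0.115] n by no-slip from -315.8,.12:
expected top corners px [[269.2, 235.7], [262.0, 225.7], [280.7, 232.1], [273.3, 222.3]]
 wood top n range at u -10 [-306.5 -305.1 -248.8 -247.5] 26
 wood top n range at u 0 [-307.7 -306.4 -242.9 -241.6] 31
 wood top n range at u 10 [-306.3 -303.6 -239.9 -238.6] 32
```

send_rows(
  rows=[
    [[-0.1, 0, 0, 0, 0, 0], [-0.2, 0, 0, 0, 0, 0], [-0.3, 0, 0, 0, 0, 0], [-0.3, 0, 0, 0, 0, 0]],
  ],
)

```text
clock: 17.75
eef_pos: [524.3, -100.5, 85.0]
tool_rot: [3.141, -0.001, 1.696]
force: [-0.1, 3.6, 6.4]
width: 43.1
gripper_force: 61.9
```

```bash
python3 - <<'E'
from h import *
e=gap()
E
```

```text
17.75 tcp n,u,z -261.4 0.1 85.0 [-0.1  3.6  6.4] 43.135285366630086
red px [280.86 236.93] 112 phase if n=-315.8 [0.117] n by no-slip from -315.8,.12:
expected top corners px [[269.6, 236.3], [262.4, 226.3], [281.1, 232.6], [273.7, 222.8]]
 wood top n range at u -10 [-305.1 -303.8 -253.1 -248.8] 26
 wood top n range at u 0 [-307.7 -306.4 -242.9 -241.6] 34
 wood top n range at u 10 [-306.3 -303.6 -244.3 -242.6] 31
```

send_rows(
  rows=[
    [[-0.1, 0, 0, 0, 0, 0], [-0.2, 0, 0, 0, 0, 0], [-0.2, 0, 0, 0, 0, 0], [-0.2, 0, 0, 0, 0, 0]],
  ],
)

```text
clock: 18.2
eef_pos: [524.6, -102.5, 85.0]
tool_rot: [3.141, -0.001, 1.696]
force: [-1.7, 3.7, 6.5]
width: 43.2
gripper_force: 62.0
```

```bash
python3 - <<'E'
from h import *
e=gap()
E
```

```text
18.2 tcp n,u,z -263.4 0.1 85.0 [-1.7  3.7  6.5] 43.16031262965871
red px [280.85 237.01] 111 phase if n=-315.8 [0.103] n by no-slip from -315.8,.12:
expected top corners px [[269.9, 236.7], [262.7, 226.7], [281.4, 233.0], [273.9, 223.2]]
 wood top n range at u -10 [-306.5 -305.1 -253.1 -248.8] 30
 wood top n range at u 0 [-307.7 -306.4 -245.9 -242.9] 35
 wood top n range at u 10 [-306.3 -304.9 -245.6 -244.3] 35
```

send_rows(
  rows=[
    [[-0.1, 0, 0, 0, 0, 0], [-0.2, 0, 0, 0, 0, 0], [-0.2, 0, 0, 0, 0, 0], [-0.2, 0, 0, 0, 0, 0]],
  ],
)

```text
clock: 18.65
eef_pos: [524.8, -104.5, 85.0]
tool_rot: [3.141, -0.001, 1.696]
force: [-0.4, 2.9, 6.3]
width: 43.0
gripper_force: 62.0
```

```bash
python3 - <<'E'
from h import *
e=gap()
E
```

```text
18.65 tcp n,u,z -265.4 0.2 85.0 [-0.4  2.9  6.3] 43.041931522913444
red px [280.53 237.1 ] 112 phase if n=-315.8 [0.106] n by no-slip from -315.8,.12:
expected top corners px [[270.2, 237.0], [263.0, 227.0], [281.7, 233.4], [274.2, 223.5]]
 wood top n range at u -10 [-306.5 -305.1 -257.4 -254.4] 29
 wood top n range at u 0 [-307.7 -306.4 -248.6 -247.2] 33
 wood top n range at u 10 [-306.3 -304.9 -246.9 -245.6] 35
```

send_rows(
  rows=[
    [[-0.1, 0, 0, 0, 0, 0], [-0.2, 0, 0, 0, 0, 0], [-0.2, 0, 0, 0, 0, 0], [-0.2, 0, 0, 0, 0, 0]],
  ],
)

```text
clock: 19.1
eef_pos: [525.0, -106.5, 85.0]
tool_rot: [3.141, -0.001, 1.696]
force: [-1.3, 2.1, 5.8]
width: 43.1
gripper_force: 62.0
```

```bash
python3 - <<'E'
from h import *
e=gap()
E
```

```text
19.1 tcp n,u,z -267.4 0.1 85.0 [-1.3  2.1  5.8] 43.10738595487791
red px [280.62 237.11] 109 phase if n=-315.8 [0.098] n by no-slip from -315.8,.12:
expected top corners px [[270.5, 237.4], [263.2, 227.4], [282.0, 233.8], [274.5, 223.9]]
 wood top n range at u -10 [-306.5 -305.1 -258.7 -254.4] 28
 wood top n range at u 0 [-307.7 -306.4 -248.6 -247.2] 33
 wood top n range at u 10 [-306.3 -304.9 -249.9 -248.3] 33
```

send_rows(
  rows=[
    [[-0.1, 0, 0, 0, 0, 0], [-0.2, 0, 0, 0, 0, 0], [-0.2, 0, 0, 0, 0, 0], [-0.2, 0, 0, 0, 0, 0]],
  ],
)

```text
clock: 19.55
eef_pos: [525.3, -108.4, 85.0]
tool_rot: [3.141, -0.001, 1.696]
force: [-0.4, 4.1, 6.1]
width: 43.2
gripper_force: 62.0
```

```bash
python3 - <<'E'
from h import *
e=gap()
E
```

```text
19.55 tcp n,u,z -269.3 0.2 85.0 [-0.4  4.1  6.1] 43.2323052362326
red px [281.42 238.  ] 117 phase if n=-315.8 [-0.087] n by no-slip from -315.8,.12:
expected top corners px [[270.8, 237.8], [263.5, 227.8], [282.3, 234.1], [274.8, 224.3]]
 wood top n range at u -10 [-310.4 -309.1 -258.7 -254.4] 30
 wood top n range at u 0 [-311.7 -310.3 -251.5 -248.6] 35
 wood top n range at u 10 [-311.6 -310.2 -251.2 -249.9] 34
```

The red line shifted 1 px, so the block touched and rolled the barrel about 2 mm; the phase is now about 0. I'll release and rise.

send_rows(
  rows=[
    [[0, 0, 0, 0, 0, 0], [0, 0, 0, 0, 0, 0], [0, 0, 0, 0, 0, 0], [0, 0, 0, 0, 0, 0], [0, 0, 0, 0, 0, 0], [0, 0, 0, 0, 0, 0], [0, 0, 0, 0, 0, 0], [0, 0, 0, 0, 0, 0]],
  ],
  grip=0,
)

```text
clock: 20.4
eef_pos: [524.8, -110.5, 84.4]
tool_rot: [-3.142, -0.0, 1.694]
force: [0.4, 0.3, -0.2]
width: 85.8
gripper_force: 0.0
```

send_rows(
  rows=[
    [[0, 0, -2, 0, 0, 0], [0, 0, -4, 0, 0, 0], [0, 0, -8, 0, 0, 0], [4, 0, -12, 0, 0, 0], [9, 0, -12, 0, 0, 0], [14, 0, -12, 0, 0, 0], [19, 0, -12, 0, 0, 0], [24, 0, -12, 0, 0, 0], [29, 0, -12, 0, 0, 0], [34, 0, -12, 0, 0, 0]],
  ],
)

```text
clock: 21.4
eef_pos: [483.1, 224.2, 204.5]
tool_rot: [3.141, -0.0, 1.694]
force: [0.4, 0.4, 0.2]
width: 85.4
gripper_force: 0.0
```

```bash
python3 - <<'E'
from h import *
import pickle
d=grab('top'); e=grab('side'); pickle.dump((d,e),open('f.pkl','wb'))
s=ctrl.read_state(); print(s['clock'],s['eef_pos'],s['width'])
c0=np.array([492,159.])
def mask(d,m,n0,r,zs):
    cor=np.array([[*(c0+n0*N+a*U+b*N),z] for a in(-r[0],r[0]) for b in(-r[1],r[1]) for z in zs])
    M=np.zeros(m.shape,np.uint8); cv2.fillConvexPoly(M,cv2.convexHull(proj(d,cor).astype(np.int32)),1); return np.argwhere(m&(M>0))[:,::-1]
for nm,i in(('top',d),('side',e)):
    H,S,V=hsv(i); P=mask(i,((H<8)|(H>172))&(S>120),-318,(66,40),(8,62)); c=P.mean(0)
    print(nm,'red',c.round(2),len(P),[ (n,phase(i,[c],n).round(3)) for n in(-316,-318,-320)])
H,S,V=hsv(d)
W=mask(d,(H>6)&(H<22)&(S>125)&(V>60),-262,(35,29),(42,43))
r=cv2.minAreaRect((onz(d,W,42)[:,:2]-c0).astype(np.float32)@np.c_[U,N].astype(np.float32)); print('chock wood (u,n)',r,len(W))
# profile along n at chock middle (u=0) in z=42 plane for wood/black/barrel boundaries
px=proj(d,[[*(c0+n*N),42] for n in range(-230,-345,-3)]).round().astype(int)
print([(n,*map(int,(H[y,x],S[y,x],V[y,x]))) for n,(x,y) in zip(range(-230,-345,-3),px)])
E
```

```text
21.5 [481.42474324 231.71215865 204.2086305 ] 85.47140760980695
top red [313.36 202.37] 123 [(-316, array([-0.019])), (-318, array([0.06])), (-320, array([0.139]))]
side red [281.51 238.  ] 113 [(-316, array([-0.084])), (-318, array([-0.007])), (-320, array([0.076]))]
chock wood (u,n) ((-3.7289562225341797, -263.8891296386719), (44.93876647949219, 47.72576141357422), 0.3814827501773834) 249
[(-230, 62, 59, 73), (-233, 64, 72, 74), (-236, 51, 65, 67), (-239, 15, 127, 52), (-242, 15, 146, 84), (-245, 15, 161, 106), (-248, 15, 152, 106), (-251, 16, 151, 101), (-254, 15, 154, 103), (-257, 15, 154, 103), (-260, 15, 164, 106), (-263, 16, 163, 102), (-266, 15, 158, 103), (-269, 16, 162, 104), (-272, 15, 153, 105), (-275, 16, 151, 103), (-278, 15, 162, 104), (-281, 17, 168, 105), (-284, 15, 163, 114), (-287, 15, 120, 66), (-290, 30, 42, 49), (-293, 23, 85, 72), (-296, 19, 92, 78), (-299, 19, 93, 82), (-302, 20, 87, 88), (-305, 20, 98, 96), (-308, 20, 94, 103), (-311, 27, 76, 110), (-314, 27, 76, 110), (-317, 8, 147, 135), (-320, 2, 250, 150), (-323, 2, 255, 146), (-326, 12, 128, 139), (-329, 25, 81, 132), (-332, 20, 91, 132), (-335, 19, 97, 132), (-338, 23, 93, 115), (-341, 47, 67, 99), (-344, 64, 70, 99)]
```

send_rows(
  rows=[
    [[0, 0, 0, 0, 0, 0], [0, 0, 0, 0, 0, 0], [0, 0, 0, 0, 0, 0]],
  ],
)

```text
clock: 21.8
eef_pos: [484.1, 220.3, 204.4]
tool_rot: [-3.141, 0.001, 1.691]
force: [-0.2, 0.4, 1.0]
width: 85.4
gripper_force: 0.0
```

```bash
python3 -c "
from cell import ctrl
print(ctrl.finish_job())"
```

```text
the job is handed in; nothing more can be done
None
```

The job is handed in (no verdict was returned): by the last pictures the roller rests square beyond the tape with the red line within about 0.1 rad of straight up, and the stop block stands square behind it with its rubber face about 1–2 mm from the barrel.

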